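# Set the light stage's dimmer ring and switch it on

## Robot

A 6-joint arm with a two-finger parallel gripper is mounted at the origin on the work surface. World frame = base frame: x ahead of the robot, y to its left, z up, the work surface at z = 0. Lengths are in m, angles in rad, forces in N, time in s.
With the tool pointing down it reaches from about 0.275 to 0.825 m from the base axis. Payload 5.2 kg.
Tool frame: the origin (TCP) lies between the finger pads; the fingertips stand 25 mm ahead of it and the grasp point (between the pads) lies 6 mm ahead of it; z points along the fingers, x is the direction in which the jaws open and shut, and the axes are right-handed (so a half turn about z gives the same grasp; the last joint's range is limited). The gripper opens to 93 mm and grips with 3 to 60 N. Pads are 15 mm wide; open, the fingers measure 128 mm over their backs; the gripper's body (75 mm by 188 mm) begins 65 mm behind the grasp point.
Start: joints at [-1.314, 0.259, 1.535, -0, 1.348, -0.203], TCP at [0.244, -0.493, 0.244] pointing down, gripper open.
Joint ranges: [-3.14, 3.14], [-0.91, 2.08], [0.19, 2.58], [-1.22, 4.36], [0.22, 2.71], [-3.12, 3.12]. Speed limits (rad/s): [2.57, 2.57, 3.14, 3.14, 3.14, 3.14].

## Interface

Orientations are given as a rotation vector (axis times angle).
In Python, from station import ctrl, optics gives the robot as it stands.
- The arm moves only by the tool apply_moves, never from a script. Its argument "targets" is a list that holds one entry, the list of rows, each a list of 4 numbers: the shift along the world's x, y, z each as a share of 40 mm, from -1 to 1, then the turn about the world's z as a share of pi rad, from -1 to 1. In form: [[[tx, ty, tz, turn], ...]]. A call has 1 to 5 rows; each row shifts and turns the commanded pose from where the row before left it; what a row does not reach is not made up. A row lasts 1/8 s, in which the tool goes at most 62.5 mm and 10.7 degrees, less where a joint would pass 70% of its speed; a pose out of reach is approached as far as the arm can. A call with a number of a shift or a turn outside -1 to 1 is refused whole. A call with a gripper value outside its range is refused whole. "fingers" is the closure, from 0 (fully open) to 1 (shut), set as the call begins (left out, the last holds). The fingers move at their own pace and stop on an object; the grip force is fixed at half the most. Time passes only in rows, so rows that do not move let the fingers close. It gives the time, the measured TCP pose, the force and the opening at its end, in the units of the state.
- ctrl.get_state(): the state, without advancing time (a new reading comes with each control period).
- optics.camera(name): name is "scene" or "top" or "wrist"; returns the picture (400x640x3 uint8, red, green, blue); there is no depth.
- optics.get_calibration(name): a dict with "fx", "fy", "cx", "cy" (pixels), "camera_from_world" (4x4, takes a point from world to camera coordinates). Camera axes: x right, y up, looking along -z (the intrinsics and any distortion apply to the point x, -y, -z); pixel columns grow to the right and rows downward; lengths in m; the calibration is good to about 2 mm. A picture is of the moment at which its call begins: read the wrist's pose just before it. get_calibration takes no time and is no camera call; for the wrist camera it gives the pose at the moment of the call.
- ctrl.job_done(): hands the job in, once; it reports no verdict.
The state is a dict: "time_s": time; "joints": joint angles; "dq": joint speeds; "joint_efforts": joint torques, N m; "tcp_pos": TCP position; "tcp_rot": TCP orientation; "ft_force": force on the tool from outside, world axes, zero at the start; "ft_torque": the same for the moment, N m; "grip_width": finger opening in m.
Only numpy, scipy, OpenCV 4.12 (cv2) and the standard library are available. Lean on these libraries where they do the work, as an engineer would, in place of code of your own. Each camera call takes 0.05 s, during which the arm holds its last target.

## Task

Push the upright lever of the light stage's dimmer ring around its arc until the ring's pointer points at the middle one of the five dots. Then press down the raised end of the rocker switch on the side box, so that the switch tips right over, and leave it so. Only push and press: do not lift the light stage or shove it across the table, and leave the bowl, spool and pebble where they stand.

Things in the scene. Friction and masses are not known exactly. Their poses are not given: they have to be found in the camera images.
- lamp: Light stage, loose, about 2.2 kg: white drum, diameter 260, 45 high (mm), frosted window amid it, and a control box (90 x 85, 40 high) joined at its local -y side. Origin: on the drum's axis at the underside; z up, -x towards the middle dot. Five dark dots, diameter 7, 10, 13, 16, 19, lie on its top on an arc of radius 115, 0.38 rad apart, growing counter-clockwise seen from above.
- ring (a joint): Turn of the dark steel dimmer ring (radius 60 to 86 mm, top 57 mm up) about the drum's axis, rad, positive counter-clockwise from above. 0: pointer at the middle dot; -0.38 at the 10 mm dot, +0.38 at the 16 mm dot. Stops at -1.05 and 1.05; starts at -0.95 to -0.30. Dry friction: about 1.5 N at the lever moves it, and it stays where left.
- lever_top (a point): Top (106 mm above the table) of the ring's lever: an upright pin, 12 mm diameter, with a dark grip, 16 mm, over its upper 20 mm. At ring value q it is at (-0.078 cos q, -0.078 sin q) m in the lamp frame. Its foot is a block 26 mm wide along the arc, top 63 mm above the table; above it pin and grip stand free.
- pointer_tip (a point): Tip of the ring's pointer, a dark bar 4 mm wide that sticks out from the ring past the lever's foot, on the same radius as the lever, ending 105 mm from the drum's axis and 52 mm above the table, just inside the arc of dots.
- middle_dot (a point): Centre of the middle dot (the third of five in size, 13 mm diameter), flat on the drum's top face 45 mm above the table, 115 mm from the drum's axis.
- rocker (a joint): Tilt of the rocker switch on the control box, rad: -0.28 off (its end towards local -x of the lamp, the side of the dots, is raised), +0.28 on (that end fully down). Starts near -0.28, stays where left; about 2 N on the raised end moves it. The pivot lies along the lamp's y axis, at (0, -0.163) m in the lamp frame, 53 mm above the table.
- rocker_raised_end (a point): Point to press on the rocker's upper face: on its centre line, 21 mm from the pivot, 7 mm from the end raised at the start. The grey paddle is 56 mm long (lamp x), 25 mm wide (lamp y), 8 mm thick. The point is about 63 mm above the table at the start, 51 mm when fully pressed.
- bowl: Bystander: white ceramic bowl, 110 mm across, 45 mm high, loose; origin at its underside's centre.
- spool: Bystander: wooden spool, 42 mm in diameter, 54 mm high, standing loose; origin at its underside's centre.
- pebble: Bystander: dark grey rounded stone weight, 68 mm across, 28 mm high, loose; origin at its underside's centre.

How it is judged:
On the way, in this order (a step that is already met when the one before it is completed fails the run):
1. the ring's pointer is at the middle dot, with the switch still off (value of joint ring between -0.055 and 0.055 rad and value of joint rocker below 0 rad), for 0.2 s.
2. the rocker switch is pressed over (value of joint rocker above 0.2 rad), for 0.1 s.
At the end, for the whole second after the job is handed in: The pointer points at the middle dot (ring within 0.055 rad of it, that is, the pointer's line falls on the dot), the rocker is tipped over to on (beyond 0.2 of 0.28 rad), and the light stage stands flat and at rest on the table (value of joint ring between -0.055 and 0.055 rad and value of joint rocker above 0.2 rad and height (world z) of lamp below 0.006 m and angle between lamp's own z axis and vertical below 0.05 rad and linear speed of lamp below 0.02 m/s); the robot touches nothing.
It fails at once if the light stage is lifted or tipped (height (world z) of lamp above 0.01 m or angle between lamp's own z axis and vertical above 0.08 rad).
It fails at once if the light stage is shoved more than 30 mm (distance of lamp from where it was at the start of the episode above 0.03 m).
It fails at once if a bystander is moved more than 25 mm (distance of any of bowl, spool, pebble from where it was at the start of the episode above 0.025 m).
It also fails if it takes over 45 s, if anything falls off the work surface, if the arm or the gripper's body presses on something with over 40 N, if the wrist force passes 120 N, or if a joint passes its speed limit or range.

## Working session

There is one attempt and no reset: what is moved stays moved. The work goes in short steps, Python scripts to look and compute and a tool call to move; the robot and the scene stay as the last step left them, time stands still between calls to the robot, and variables do not carry over. Pictures are saved under pics/ and viewed, and the job is handed in when it is done.

Besides the shell and the picture viewer there is one more tool, called after ">>>" by a JSON object that holds its "name" and its "arguments", one argument or row to a line. apply_moves: Moves the arm, as the interface text tells. Shift numbers are shares of 40 mm and turn numbers shares of pi rad, none past 1 either way. Its arguments: {"type":"object","properties":{"targets":{"type":"array","items":{"type":"array","items":{"type":"array","items":{"type":"number"}}}},"fingers":{"type":"number"}},"required":["targets"]}

```bash
ls; mkdir -p pics
python3 - <<'E'
from station import ctrl, optics
import cv2,numpy as np
s=ctrl.get_state(); print(s)
for n in ["scene","top"]:
    c=optics.get_calibration(n); print(n,c)
    cv2.imwrite(f"pics/{n}0.png",optics.camera(n)[:,:,::-1])
E
```

```text
pics
{'time_s': 0.0, 'joints': array([-1.31381183e+00,  2.59315416e-01,  1.53610085e+00,  6.85560263e-06,
        1.34799612e+00, -2.02784293e-01]), 'dq': array([ 0.00094849, -0.00053326,  0.00137128,  0.00034893, -0.00033459,
       -0.00065584]), 'joint_efforts': array([ 4.76556652e-04, -4.37302351e+01, -2.83998728e+01,  7.18387915e-02,
        4.12780931e-02, -1.34736092e-04]), 'tcp_pos': array([ 0.24395545, -0.49236422,  0.24282539]), 'tcp_rot': array([-2.66812092e+00,  1.65615191e+00,  2.06719372e-03]), 'ft_force': array([-0.1315005 , -0.06250542, -0.0322858 ]), 'ft_torque': array([-0.02671572,  0.00780988,  0.0214223 ]), 'grip_width': 0.09291736737934898}
scene {'fx': 399.66003386605206, 'fy': 399.66003386605206, 'cx': 323.08996644888657, 'cy': 199.10634947074647, 'camera_from_world': array([[ 0.80417407,  0.59416547,  0.01647603, -0.52870537],
       [-0.4974677 ,  0.65761021,  0.56575145,  0.17976638],
       [ 0.32531516, -0.46315894,  0.82441121, -0.9340191 ],
       [ 0.        ,  0.        ,  0.        ,  1.        ]])}
top {'fx': 432.9242164383957, 'fy': 432.9242164383957, 'cx': 309.1985310017115, 'cy': 193.375645197939, 'camera_from_world': array([[ 0.02721542, -0.99962492, -0.00305782,  0.06774682],
       [ 0.99215383,  0.02663835,  0.12215225, -0.57653652],
       [-0.12202498, -0.00635825,  0.99250666, -0.97007353],
       [ 0.        ,  0.        ,  0.        ,  1.        ]])}
```

View pics/top0.png

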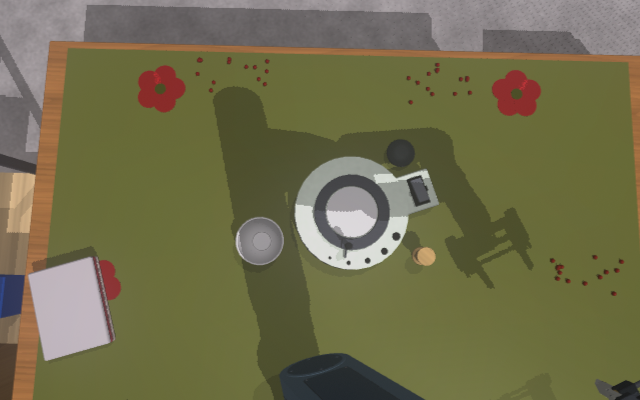

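View pics/scene0.png

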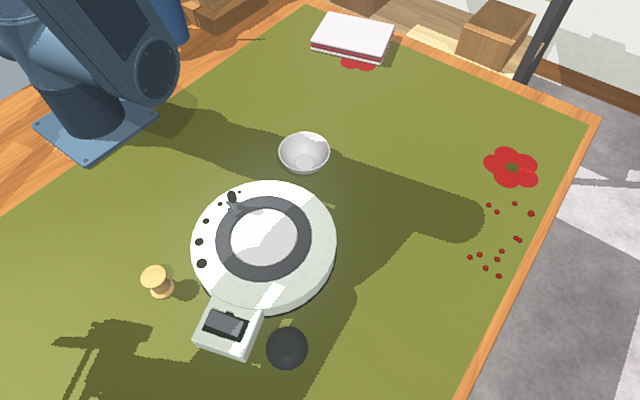

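Top view: the drum is near (351,212), the dots run from (330,257) to (396,236), the lever is near (346,245), the box is near (418,190) and the spool is at (425,257). Next I'll measure these.

```bash
cat > h.py <<'E'
import cv2,numpy as np
def ray(c,u,v):
    T=np.array(c["camera_from_world"]);R=T[:3,:3];t=T[:3,3]
    d=np.array([(u-c["cx"])/c["fx"],-(v-c["cy"])/c["fy"],-1.0])
    return -R.T@t, R.T@d
def onz(c,u,v,z):
    o,d=ray(c,u,v); return o+d*(z-o[2])/d[2]
def proj(c,p):
    T=np.array(c["camera_from_world"]);q=T[:3,:3]@np.array(p)+T[:3,3]
    return c["cx"]+c["fx"]*q[0]/-q[2], c["cy"]-c["fy"]*q[1]/-q[2]
E
python3 - <<'E'
from h import *
from station import optics
for n,(x0,y0,x1,y1) in {"top":(285,145,445,280),"scene":(135,170,345,370)}.items():
    im=cv2.imread(f"pics/{n}0.png"); cr=im[y0:y1,x0:x1]
    k=5 if n=="top" else 3
    k=min(k,800//(x1-x0),600//(y1-y0))
    cv2.imwrite(f"pics/{n}0c.png",cv2.resize(cr,None,fx=k,fy=k,interpolation=cv2.INTER_CUBIC)); print(n,k)
    c=optics.get_calibration(n)
    m=(im.max(2)<75).astype(np.uint8)
    nn,l,st,ce=cv2.connectedComponentsWithStats(m)
    for i in range(1,nn):
        x,y=ce[i]
        if 5<st[i,4]<3000 and x0<x<x1 and y0<y<y1: print(n,st[i],ce[i].round(1),onz(c,x,y,.045).round(4))
E
```

```text
top 4
top [384 139  31  32 723] [399.4 153.7] [ 0.6719 -0.1239  0.045 ]
top [ 315  175   74   46 1032] [352.9 191.2] [ 0.581  -0.0173  0.045 ]
top [407 176  23  30 169] [415.4 192.5] [ 0.5819 -0.1607  0.045 ]
top [424 186   4   5   9] [425.6 187.8] [ 0.5935 -0.1842  0.045 ]
top [393 233   7   7  37] [395.6 235.8] [ 0.4814 -0.1156  0.045 ]
top [341 238   4   6  11] [341.9 240.1] [0.4685 0.0061 0.045 ]
top [344 242   8   7  45] [347.6 245.2] [ 0.4573 -0.007   0.045 ]
top [382 248   5   6  25] [383.9 250.6] [ 0.4476 -0.0893  0.045 ]
top [365 258   5   5  14] [367.1 259.9] [ 0.4257 -0.0514  0.045 ]
top [347 261   3   3   7] [348.  262.3] [ 0.4191 -0.0085  0.045 ]
scene 3
scene [228 191   8  11  31] [231.3 195.3] [0.4231 0.0191 0.045 ]
scene [218 202   4   3   9] [219.6 203.3] [ 0.4183 -0.0078  0.045 ]
scene [203 219   6   4  15] [205.6 220.6] [ 0.4251 -0.0506  0.045 ]
scene [195 239   8   6  21] [198.2 241.4] [ 0.4461 -0.0889  0.045 ]
scene [334 256   2   9   9] [334.6 260. ] [0.6612 0.0272 0.045 ]
scene [197 259   9   9  26] [200.8 263. ] [ 0.4806 -0.1156  0.045 ]
scene [265 267  69  51 136] [301.8 300.7] [ 0.6608 -0.0644  0.045 ]
scene [202 312  47  30 293] [227.6 329.7] [ 0.5971 -0.1703  0.045 ]
scene [ 266  327   42   43 1283] [286.4 346.9] [ 0.6871 -0.1356  0.045 ]
```

```bash
sleep 0
```

```text
(no output)
```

View pics/top0c.png

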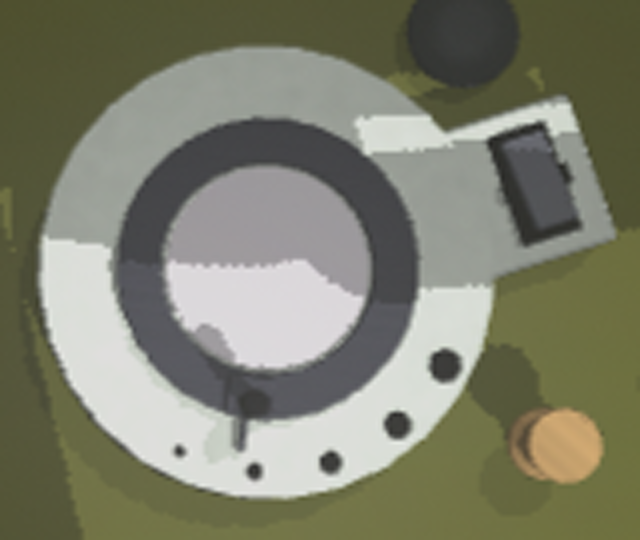

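View pics/scene0c.png

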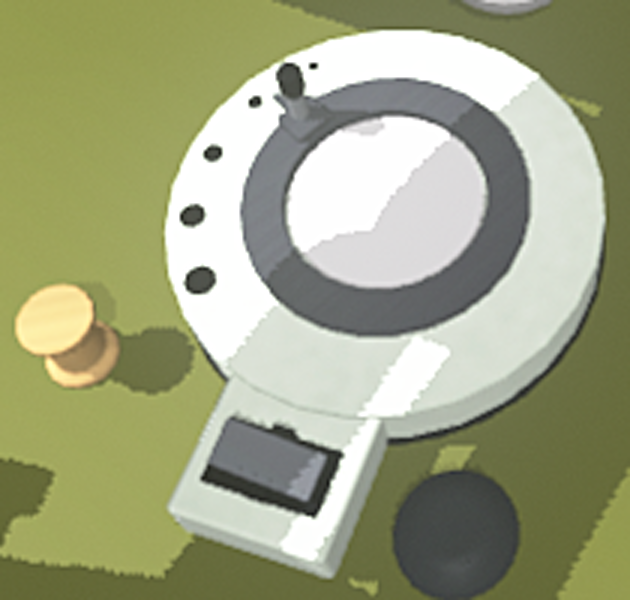

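```bash
cat >> h.py <<'E'
def fit(k,P):
    a=np.pi+0.38*np.array(k); L=0.115*np.c_[np.cos(a),np.sin(a)]; P=np.array(P)[:,:2]
    z=L@[1,1j]; w=P@[1,1j]; zc=z-z.mean(); wc=w-w.mean()
    th=np.angle((wc*zc.conj()).sum()); t=w.mean()-np.exp(1j*th)*z.mean()
    return t.real,t.imag,th,np.abs(np.exp(1j*th)*z+t-w)
def toW(f,x,y):
    w=f[0]+1j*f[1]+np.exp(1j*f[2])*(x+1j*y); return np.array([w.real,w.imag])
def tri(c1,p1,c2,p2):
    o1,d1=ray(c1,*p1);o2,d2=ray(c2,*p2)
    s=np.linalg.lstsq(np.c_[d1,-d2],o2-o1,rcond=None)[0]
    a=o1+s[0]*d1;b=o2+s[1]*d2
    return (a+b)/2,np.linalg.norm(a-b)
E
python3 - <<'E'
from h import *
from station import optics
ct=optics.get_calibration("top");cs=optics.get_calibration("scene")
ft=fit([-1,0,1,2],[onz(ct,*p,.045) for p in [(348,262.3),(367.1,259.9),(383.9,250.6),(395.6,235.8)]])
fs=fit([-1,0,1,2],[onz(cs,*p,.045) for p in [(219.6,203.3),(205.6,220.6),(198.2,241.4),(200.8,263.)]])
print(ft,fs)
f=[(a+b)/2 for a,b in zip(ft[:3],fs[:3])]
print("lamp",f)
p,e=tri(ct,(347.6,245.2),cs,(231.3,194.7));print("grip",p,e)
for P in [p,onz(ct,347.6,245.2,.1),onz(cs,231.3,194.7,.096),onz(ct,285+240/4,145+450/4,.052)]:
    w=(P[0]-f[0]+1j*(P[1]-f[1]))*np.exp(-1j*f[2]); print(P,abs(w),np.angle(-w))
print("rock",toW(f,-.021,-.163),"pivot",toW(f,0,-.163),"lever0",toW(f,-.078,0),"boxend",toW(f,0,-.205))
for n,c in(("top",ct),("scene",cs)):
    print(n,proj(c,[*toW(f,-.021,-.163),.063]),proj(c,[*toW(f,0,-.163),.053]),proj(c,[f[0],f[1],.057]))
print("spool top",onz(ct,285+565/4,145+445/4,.054))
E
```

```text
(np.float64(0.5340198942210242), np.float64(-0.013382296185159598), np.float64(0.3379478458923339), array([5.05934404e-05, 9.55971526e-05, 2.23957360e-04, 2.03821195e-04])) (np.float64(0.5335272535270414), np.float64(-0.013552567778696893), np.float64(0.3304462711177264), array([0.00035386, 0.00048926, 0.00045548, 0.00014823]))
lamp [np.float64(0.5337735738740328), np.float64(-0.013467431981928246), np.float64(0.3341970585050301)]
grip [ 0.45697335 -0.00236256  0.10052296] 0.00024180046556874195
[ 0.45697335 -0.00236256  0.10052296] 0.07759891979857814 -0.47779611905166897
[ 0.45705023 -0.00231098  0.1       ] 0.07753023598426338 -0.47859648482970546
[ 0.45405797 -0.00061715  0.096     ] 0.08074470777469793 -0.4940236266140435
[ 0.42977463 -0.00100645  0.052     ] 0.10474280771290542 -0.4534469525431486
rock [ 0.56740117 -0.17433752] pivot [ 0.58723933 -0.16744929] lever0 [ 0.460089   -0.03905227] boxend [ 0.60101578 -0.2071256 ]
top (np.float64(423.35313104178124), np.float64(198.05054212129818)) (np.float64(419.15470065997755), np.float64(189.82277208396587)) (np.float64(351.47645102891295), np.float64(211.22578594030068))
scene (np.float64(209.7121589975199), np.float64(316.72068786697304)) (np.float64(223.40050363723228), np.float64(322.8472564283513)) (np.float64(262.8869564295789), np.float64(234.36031432399213))
spool top [ 0.43754726 -0.18249263  0.054     ]
```

>>> {"name": "apply_moves", "arguments": {
  "targets": [
    [[0.35,0.93,0,0.033],[0.35,0.93,0,0.033],[0.35,0.93,0,0.033],[0.35,0.93,0,0.033],[0.35,0.93,0,0.033]]
  ],
  "fingers": 1
}}

```text
time_s: 0.72
tcp_pos: [0.3142, -0.3054, 0.2433]
tcp_rot: [-3.006, 0.912, 0.001]
ft_force: [0.5, -0.2, 0.1]
grip_width: 0.0472
```

>>> {"name": "apply_moves", "arguments": {
  "targets": [
    [[0.35,0.93,0,0.033],[0.35,0.93,0,0.033],[0.35,0.93,0,0.033],[0.35,0.93,0,0.033],[0.35,0.93,0,0.033]]
  ]
}}

```text
time_s: 1.35
tcp_pos: [0.3842, -0.1195, 0.2435]
tcp_rot: [-3.139, 0.112, 0.0]
ft_force: [0.7, -0.7, 0.4]
grip_width: 0.0012
```

>>> {"name": "apply_moves", "arguments": {
  "targets": [
    [[0.35,0.93,0,0.033],[0.35,0.93,0,0.033],[0.35,0.93,0,0.033],[0.35,0.93,0,0.033],[0,0,0,0]]
  ]
}}

```text
time_s: 1.98
tcp_pos: [0.4402, 0.03, 0.2433]
tcp_rot: [-3.094, -0.539, 0.001]
ft_force: [-0.8, -0.5, 0.0]
grip_width: 0.0003
```

>>> {"name": "apply_moves", "arguments": {
  "targets": [
    [[0,0,-0.9,0],[0,0,-0.9,0],[0,0,-0.9,0],[0,0,-0.9,0],[0,0,-0.1,0]]
  ]
}}

```text
time_s: 2.6
tcp_pos: [0.4378, 0.0275, 0.0937]
tcp_rot: [-3.095, -0.529, 0.009]
ft_force: [0.2, -0.6, -0.2]
grip_width: 0.0006
```

Run:
```python
from h import *
from station import ctrl, optics
s=ctrl.get_state(); print(s["tcp_pos"],s["ft_force"])
im=optics.camera("scene")[:,:,::-1]
cv2.imwrite("pics/s1.png",cv2.resize(im[100:370,135:345],None,fx=2,fy=2,interpolation=cv2.INTER_CUBIC))
f=(.53377,-.01347,.3342)
w=(s["tcp_pos"][0]-f[0]+1j*(s["tcp_pos"][1]-f[1]))*np.exp(-1j*f[2]);print(w)
print(toW(f,-.075,.0155))
```

```text
[0.43778642 0.02745092 0.09367638] [ 0.2431629  -0.62395261 -0.18143686]
(-0.07725048345216871+0.07014080469580553j)
[ 0.45783531 -0.02342858]
```

View pics/s1.png

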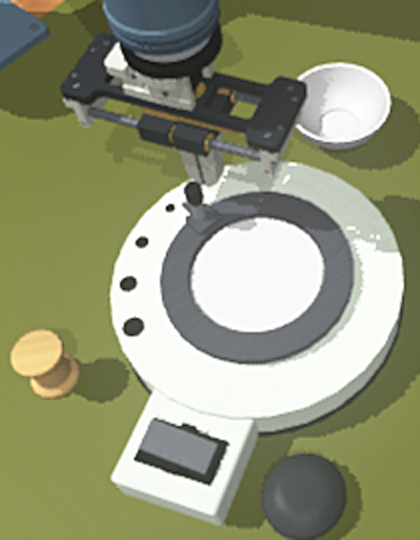

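The closed fingers at (205,165) stand just beyond the lever grip at (193,190), with nothing else near. I'll push along local -y.

>>> {"name": "apply_moves", "arguments": {
  "targets": [
    [[0.08,-0.24,0,0],[0.08,-0.24,0,0],[0.08,-0.24,0,0],[0.07,-0.18,0,0],[0.07,-0.18,0,0]]
  ]
}}

```text
time_s: 3.28
tcp_pos: [0.4554, -0.0158, 0.0957]
tcp_rot: [-3.096, -0.532, 0.0]
ft_force: [-2.9, 1.8, -0.1]
grip_width: 0.0007
```

>>> {"name": "apply_moves", "arguments": {
  "targets": [
    [[0.03,-0.08,0,0],[0,0,0,0]]
  ]
}}

```text
time_s: 3.52
tcp_pos: [0.4574, -0.0191, 0.0959]
tcp_rot: [3.095, 0.532, 0.003]
ft_force: [0.1, 0.5, -0.8]
grip_width: 0.0002
```

```bash
cat > look.py <<'E'
import sys
from h import *
from station import ctrl, optics
s=ctrl.get_state(); print(s["tcp_pos"],s["ft_force"])
f=(.53377,-.01347,.3342)
w=(s["tcp_pos"][0]-f[0]+1j*(s["tcp_pos"][1]-f[1]))*np.exp(-1j*f[2]);print("tcp local",w)
for n,(x0,y0,x1,y1) in {"top":(285,145,445,280),"scene":(155,170,315,305)}.items():
    im=optics.camera(n)[:,:,::-1]; c=optics.get_calibration(n)
    cv2.imwrite(f"pics/{n}{sys.argv[1]}.png",cv2.resize(im[y0:y1,x0:x1],None,fx=4,fy=4,interpolation=cv2.INTER_CUBIC))
    m=(im.max(2)<75).astype(np.uint8)
    nn,l,st,ce=cv2.connectedComponentsWithStats(m)
    for i in range(1,nn):
        x,y=ce[i]
        if 5<st[i,4]<100 and x0<x<x1 and y0<y<y1:
            o=[]
            for z in(.045,.099):
                P=onz(c,x,y,z); w=(P[0]-f[0]+1j*(P[1]-f[1]))*np.exp(-1j*f[2]); o.append((round(abs(w),4),round(np.angle(-w),3)))
            print(n,st[i],ce[i].round(1),o)
E
python3 look.py 2
```

```text
[ 0.45744033 -0.01906115  0.09587725] [ 0.08609617  0.47199446 -0.79118631]
tcp local (-0.07394055046812564+0.01975535422007427j)
top [322 179  14  11  52] [329.5 184.3] [(np.float64(0.0798), np.float64(-2.793)), (np.float64(0.0754), np.float64(-2.704))]
top [319 191  11   5  19] [323.5 192.7] [(np.float64(0.0763), np.float64(-2.486)), (np.float64(0.0741), np.float64(-2.399))]
top [321 224   7   3  10] [324.  225.4] [(np.float64(0.0694), np.float64(-1.408)), (np.float64(0.0721), np.float64(-1.386))]
top [428 226   3   9  15] [429.5 229.4] [(np.float64(0.1826), np.float64(1.04)), (np.float64(0.1687), np.float64(1.008))]
top [429 238   1   9   9] [429. 242.] [(np.float64(0.189), np.float64(0.89)), (np.float64(0.1757), np.float64(0.857))]
scene [238 203   3   4   6] [238.8 204.3] [(np.float64(0.0887), np.float64(-0.631)), (np.float64(0.0535), np.float64(-0.422))]
scene [249 203   5   3   6] [251.3 204. ] [(np.float64(0.078), np.float64(-0.884)), (np.float64(0.0408), np.float64(-0.796))]
scene [215 204  11  12  89] [219.6 209.3] [(np.float64(0.1059), np.float64(-0.297)), (np.float64(0.0759), np.float64(-0.031))]
scene [249 208   6   4   8] [252.  209.6] [(np.float64(0.0654), np.float64(-0.847)), (np.float64(0.0296), np.float64(-0.688))]
scene [236 216   6   6   6] [238.5 218.5] [(np.float64(0.0637), np.float64(-0.374)), (np.float64(0.0378), np.float64(0.125))]
scene [203 219   6   4  20] [205.5 220.5] [(np.float64(0.1151), np.float64(-0.006)), (np.float64(0.0921), np.float64(0.279))]
scene [195 238   8   7  39] [198.6 241.3] [(np.float64(0.115), np.float64(0.375)), (np.float64(0.1037), np.float64(0.672))]
scene [197 259  10   9  42] [201.  262.9] [(np.float64(0.1148), np.float64(0.756)), (np.float64(0.1147), np.float64(1.024))]
```

View pics/scene2.png

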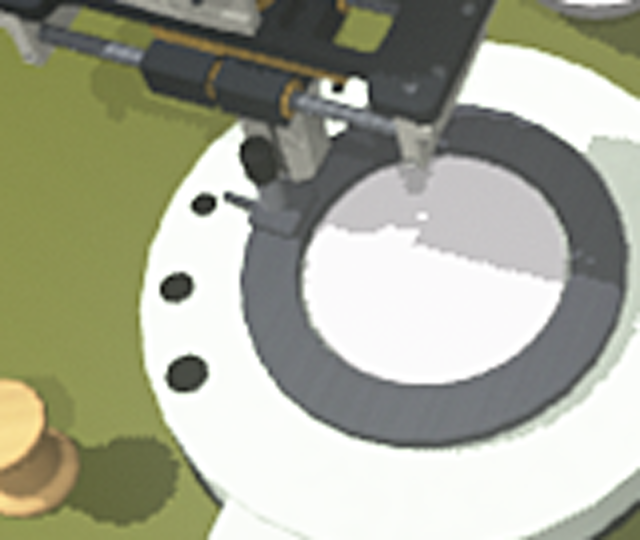

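View pics/top2.png

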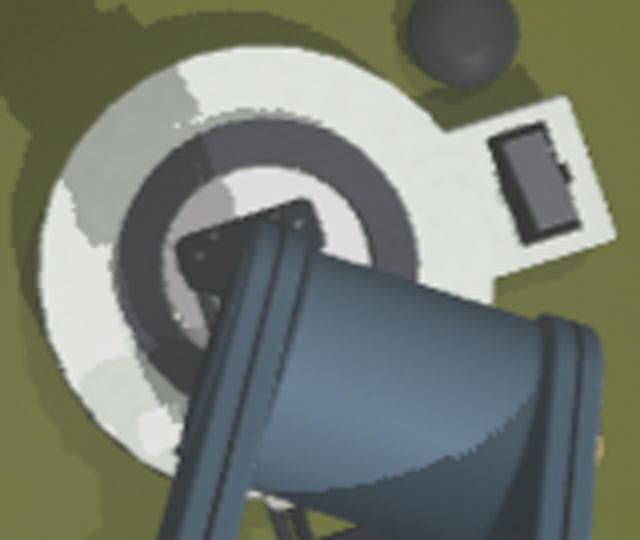

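```bash
cat > ptr.py <<'E'
import sys
from h import *
from station import optics
c=optics.get_calibration(sys.argv[1]); f=(.53377,-.01347,.3342)
for a in sys.argv[2:]:
    u,v,z=map(float,a.split(","))
    P=onz(c,u,v,z); w=(P[0]-f[0]+1j*(P[1]-f[1]))*np.exp(-1j*f[2]); print(P.round(4),abs(w).round(4),np.angle(-w).round(4))
# predicted grip centre + tip pixel for several q
for q in(-.47,-.1,-.05,0,.05): 
    e=lambda r:toW(f,-r*np.cos(q),-r*np.sin(q))
    print(q,np.round(proj(c,[*e(.078),.106]),1),np.round(proj(c,[*e(.078),.096]),1),np.round(proj(c,[*e(.105),.052]),1),np.round(proj(c,[*e(.093),.052]),1))
E
python3 ptr.py scene 211.3,219,0.052 214,220.5,.052
python3 - <<'E'
import cv2
im=cv2.imread("pics/scene2.png")[100:260,150:330]
cv2.imwrite("pics/z2.png",cv2.resize(im,None,fx=3,fy=3))
E
```

```text
[ 0.4353 -0.044   0.052 ] 0.1031 -0.0335
[ 0.4415 -0.0433  0.052 ] 0.097 -0.0212
-0.47 [230.4 192.9] [231.4 196.2] [226.4 201.3] [230.4 205. ]
-0.1 [219.2 204.3] [220.4 207.5] [212.3 215.7] [218.  217.9]
-0.05 [218.1 206. ] [219.2 209.2] [210.8 217.9] [216.7 219.9]
0 [217.  207.8] [218.2 211. ] [209.5 220.3] [215.5 222. ]
0.05 [216.1 209.7] [217.2 212.9] [208.2 222.6] [214.4 224.1]
```

View pics/z2.png

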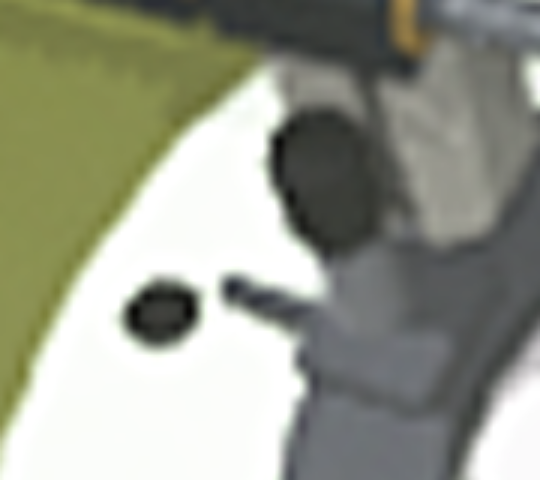

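The pointer tip is at about (211.5,219) and the dot at (205.5,220.5). The tip is roughly 0.04 rad short, so I'll nudge it another 3 mm.

>>> {"name": "apply_moves", "arguments": {
  "targets": [
    [[0.025,-0.07,0,0],[0,0,0,0]]
  ]
}}

```text
time_s: 3.88
tcp_pos: [0.4577, -0.0213, 0.0958]
tcp_rot: [3.096, 0.532, 0.001]
ft_force: [0.4, 1.0, 0.3]
grip_width: 0.0002
```

```bash
python3 look.py 3 | grep -v ^top
python3 - <<'E'
import cv2
im=cv2.imread("pics/scene3.png")[100:260,150:330]
cv2.imwrite("pics/z3.png",cv2.resize(im,None,fx=3,fy=3))
E
```

```text
[ 0.45772188 -0.02133465  0.09577339] [0.37115189 0.9557646  0.30136438]
tcp local (-0.07442031611806926+0.017515291031494226j)
scene [164 177   5   2   6] [165.8 177.8] [(np.float64(0.2432), np.float64(-0.274)), (np.float64(0.2003), np.float64(-0.172))]
scene [214 205  11  12  92] [219.2 210.5] [(np.float64(0.1046), np.float64(-0.274)), (np.float64(0.0754), np.float64(0.001))]
scene [247 209   7   4   9] [250.3 210.4] [(np.float64(0.065), np.float64(-0.794)), (np.float64(0.0298), np.float64(-0.581))]
scene [230 215  13  19  19] [234.7 224. ] [(np.float64(0.0619), np.float64(-0.166)), (np.float64(0.0425), np.float64(0.402))]
scene [203 219   6   4  20] [205.5 220.5] [(np.float64(0.1151), np.float64(-0.006)), (np.float64(0.0921), np.float64(0.279))]
scene [195 238   8   7  39] [198.6 241.3] [(np.float64(0.115), np.float64(0.375)), (np.float64(0.1037), np.float64(0.672))]
scene [197 259  10   9  45] [201.  262.9] [(np.float64(0.1148), np.float64(0.756)), (np.float64(0.1148), np.float64(1.024))]
```

View pics/z3.png

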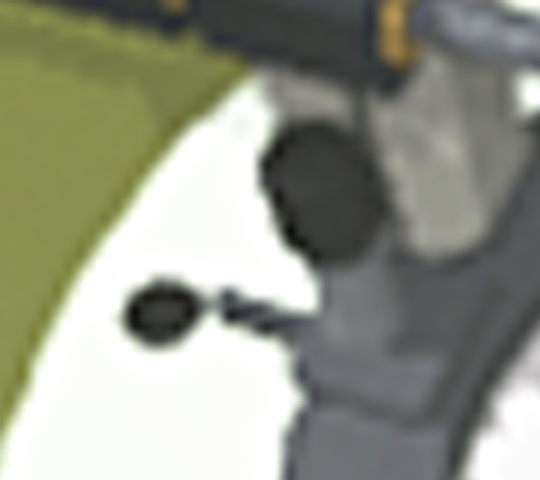

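The tip is about 0.01–0.02 rad short. I'll give it 1 mm more, then back off, raise, and check from above.

>>> {"name": "apply_moves", "arguments": {
  "targets": [
    [[0.01,-0.025,0,0],[0,0,0,0],[-0.1,0.3,0,0],[-0.1,0.3,0,0],[0,0,0.5,0]]
  ]
}}

```text
time_s: 4.6
tcp_pos: [0.4478, 0.0035, 0.1146]
tcp_rot: [-3.094, -0.534, 0.006]
ft_force: [0.6, -0.6, 0.9]
grip_width: 0.0008
```

>>> {"name": "apply_moves", "arguments": {
  "targets": [
    [[0,0,1,0],[0,0.5,1,0],[-0.5,1,0.5,0],[-0.5,1,0,0],[-0.5,1,0,0]]
  ]
}}

```text
time_s: 5.22
tcp_pos: [0.3887, 0.1434, 0.216]
tcp_rot: [-3.096, -0.532, -0.002]
ft_force: [-0.2, 1.2, -0.2]
grip_width: 0.0004
```

```bash
python3 look.py 4; python3 ptr.py top
```

```text
[0.38871741 0.14340981 0.21601651] [-0.18120692  1.15050017 -0.18578513]
tcp local (-0.08556856476153138+0.1957793383970789j)
top [404 163   5   4   9] [406.  164.8] [(np.float64(0.1686), np.float64(1.966)), (np.float64(0.1527), np.float64(1.965))]
top [393 233   6   7  36] [395.5 235.8] [(np.float64(0.1146), np.float64(0.762)), (np.float64(0.1061), np.float64(0.703))]
top [361 241   8   7  43] [364.4 243.9] [(np.float64(0.0791), np.float64(0.076)), (np.float64(0.0771), np.float64(-0.006))]
top [382 248   5   6  24] [383.9 250.7] [(np.float64(0.1149), np.float64(0.385)), (np.float64(0.109), np.float64(0.324))]
top [365 258   5   5  13] [367. 260.] [(np.float64(0.1148), np.float64(0.001)), (np.float64(0.1113), np.float64(-0.054))]
top [347 261   3   3   6] [348.2 262.2] [(np.float64(0.1145), np.float64(-0.374)), (np.float64(0.113), np.float64(-0.416))]
scene [214 202  10  16  98] [218.7 210.3] [(np.float64(0.1058), np.float64(-0.271)), (np.float64(0.0765), np.float64(0.001))]
scene [228 207  55  27  92] [246.8 216.6] [(np.float64(0.0561), np.float64(-0.6)), (np.float64(0.0258), np.flo
[... 866 characters left out ...]
5), np.float64(1.796))]
scene [266 278  12   3  12] [271.5 279.2] [(np.float64(0.0817), np.float64(2.119)), (np.float64(0.1056), np.float64(2.126))]
scene [255 281   9   1   9] [259. 281.] [(np.float64(0.0827), np.float64(1.864)), (np.float64(0.1057), np.float64(1.944))]
scene [203 287   7   9   9] [205.8 291. ] [(np.float64(0.1329), np.float64(1.163)), (np.float64(0.1412), np.float64(1.346))]
-0.47 [348.1 245.5] [347.7 245.5] [344.2 257.5] [345.  252.2]
-0.1 [361.6 245.2] [361.1 245.2] [361.4 257.1] [360.3 251.8]
-0.05 [363.4 244.7] [362.8 244.8] [363.7 256.6] [362.3 251.4]
0 [365.1 244.2] [364.6 244.3] [365.9 255.9] [364.3 250.8]
0.05 [366.9 243.6] [366.3 243.7] [368.1 255.1] [366.2 250.1]
```

View pics/scene4.png

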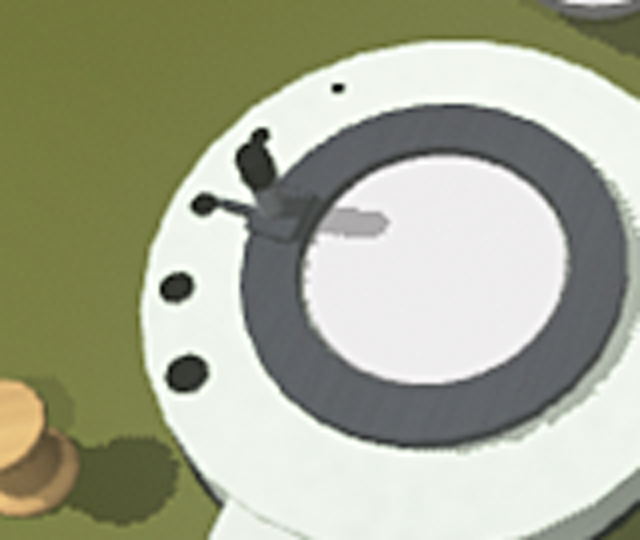

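View pics/top4.png

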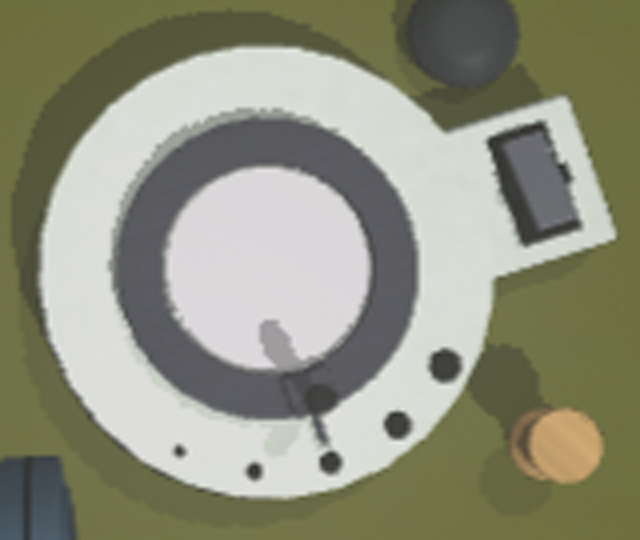

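The pointer now lines up with the middle dot (q between -0.006 and +0.001), and the lamp hasn't moved. Next is the rocker.

>>> {"name": "apply_moves", "arguments": {
  "targets": [
    [[0.475,-0.89,0,0],[0.475,-0.89,0,0],[0.475,-0.89,0,0],[0.475,-0.89,0,0],[0.475,-0.89,0,0]]
  ]
}}

```text
time_s: 5.95
tcp_pos: [0.4853, -0.0378, 0.2155]
tcp_rot: [3.096, 0.532, -0.0]
ft_force: [-1.4, 0.7, 0.2]
grip_width: 0.0004
```

>>> {"name": "apply_moves", "arguments": {
  "targets": [
    [[0.475,-0.89,0,0],[0.475,-0.89,0,0],[0.475,-0.89,0,0],[0.475,-0.89,0,0],[0,0,0,0]]
  ]
}}

```text
time_s: 6.58
tcp_pos: [0.5615, -0.1815, 0.2148]
tcp_rot: [3.096, 0.528, -0.001]
ft_force: [-0.1, 0.1, -1.1]
grip_width: 0.0004
```

>>> {"name": "apply_moves", "arguments": {
  "targets": [
    [[0,0,-1,0],[0,0,-1,0],[0,0,-0.6,0],[0,0,0,0]]
  ]
}}

```text
time_s: 7.08
tcp_pos: [0.5589, -0.177, 0.1096]
tcp_rot: [-3.093, -0.533, 0.007]
ft_force: [0.5, 0.4, 0.8]
grip_width: 0.0001
```

Run:
```python
from h import *
from station import ctrl, optics
s=ctrl.get_state(); f=(.53377,-.01347,.3342)
w=(s["tcp_pos"][0]-f[0]+1j*(s["tcp_pos"][1]-f[1]))*np.exp(-1j*f[2]);print(s["tcp_pos"],s["ft_force"],w)
im=optics.camera("scene")[:,:,::-1]
cv2.imwrite("pics/s5.png",cv2.resize(im[200:370,135:325],None,fx=3.5,fy=3.5,interpolation=cv2.INTER_CUBIC))
```

```text
[ 0.5589459  -0.17704216  0.10961109] [0.48328544 0.3765161  0.78239765] (-0.029870890877598956-0.16278023822802876j)
```

View pics/s5.png

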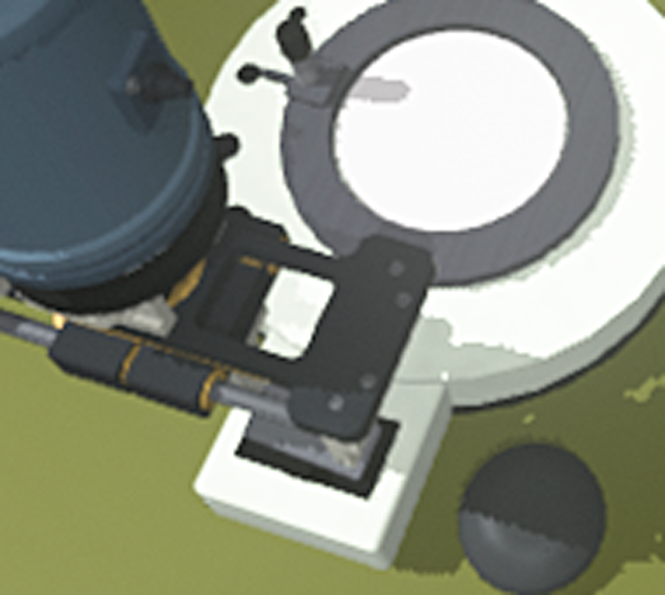

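>>> {"name": "apply_moves", "arguments": {
  "targets": [
    [[0,0,-0.3,0],[0,0,-0.15,0],[0,0,-0.1,0],[0,0,-0.1,0],[0,0,0,0]]
  ]
}}

```text
time_s: 7.75
tcp_pos: [0.5609, -0.1787, 0.0855]
tcp_rot: [-3.096, -0.532, 0.0]
ft_force: [0.2, -0.0, -0.3]
grip_width: 0.0007
```

>>> {"name": "apply_moves", "arguments": {
  "targets": [
    [[0,0,-0.08,0],[0,0,-0.06,0],[0,0,0,0]]
  ]
}}

```text
time_s: 8.12
tcp_pos: [0.561, -0.1787, 0.0799]
tcp_rot: [-3.096, -0.532, -0.0]
ft_force: [-0.4, 0.6, 0.1]
grip_width: 0.0006
```

>>> {"name": "apply_moves", "arguments": {
  "targets": [
    [[0,0,-0.05,0],[0,0,-0.05,0],[0,0,0,0]]
  ]
}}

```text
time_s: 8.5
tcp_pos: [0.561, -0.1786, 0.0759]
tcp_rot: [-3.096, -0.532, -0.0]
ft_force: [0.7, 0.0, -0.0]
grip_width: 0.0004
```

Run:
```python
from h import *
from station import ctrl, optics
print(ctrl.get_state()["ft_force"])
im=optics.camera("scene")[:,:,::-1]
cv2.imwrite("pics/s6.png",cv2.resize(im[270:370,165:285],None,fx=5,fy=5,interpolation=cv2.INTER_CUBIC))
```

```text
[ 0.68821918  0.04708272 -0.04211121]
```

View pics/s6.png

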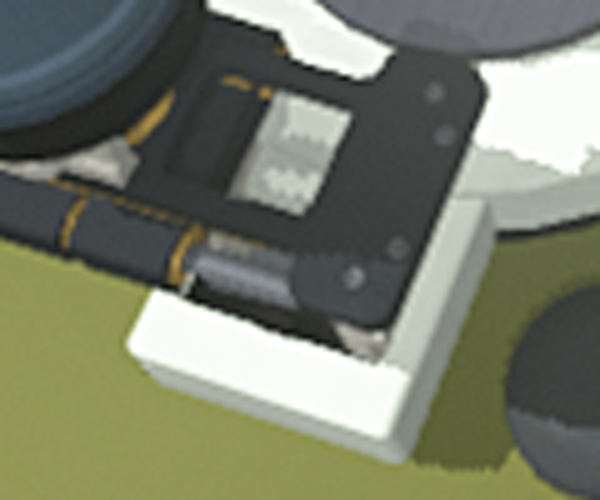

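The paddle is hidden by the gripper, so I'll press in small steps until I feel the stop.

>>> {"name": "apply_moves", "arguments": {
  "targets": [
    [[0,0,-0.05,0],[0,0,0,0]]
  ]
}}

```text
time_s: 8.8
tcp_pos: [0.5611, -0.1786, 0.0753]
tcp_rot: [3.096, 0.532, 0.001]
ft_force: [-2.1, 1.7, 8.5]
grip_width: 0.0004
```

It hit the stop with 8.5 N at a tip height of about 50 mm. I'll lift off and look.

>>> {"name": "apply_moves", "arguments": {
  "targets": [
    [[0,0,0.3,0],[0,0,1,0],[0,0,1,0],[0,0,1,0],[-0.5,-0.5,0.5,0]]
  ]
}}

```text
time_s: 9.43
tcp_pos: [0.5424, -0.1983, 0.2291]
tcp_rot: [3.093, 0.535, 0.006]
ft_force: [-0.3, -1.7, -0.2]
grip_width: 0.0005
```

>>> {"name": "apply_moves", "arguments": {
  "targets": [
    [[-0.7,-0.9,0,0],[-0.7,-0.9,0,0],[-0.7,-0.9,0,0],[-0.7,-0.9,0,0],[-0.7,-0.9,0,0]]
  ]
}}

```text
time_s: 10.05
tcp_pos: [0.3999, -0.3797, 0.2265]
tcp_rot: [3.096, 0.532, 0.001]
ft_force: [1.4, -0.3, 0.7]
grip_width: 0.0006
```

>>> {"name": "apply_moves", "arguments": {
  "targets": [
    [[-0.7,-0.9,0,0],[-0.7,-0.9,0,0],[0,0,0,0]]
  ]
}}

```text
time_s: 10.42
tcp_pos: [0.3429, -0.4531, 0.2261]
tcp_rot: [3.097, 0.526, -0.001]
ft_force: [-0.1, -0.1, 0.0]
grip_width: 0.0008
```

```bash
python3 look.py 7
python3 - <<'E'
from h import *
from station import ctrl, optics
im=optics.camera("scene")[:,:,::-1]
cv2.imwrite("pics/s7.png",cv2.resize(im[170:370,135:345],None,fx=3,fy=3,interpolation=cv2.INTER_CUBIC))
E
```

```text
[ 0.34288866 -0.45305694  0.22610503] [-0.14369169 -0.11559409  0.033238  ]
tcp local (-0.32451091455307113-0.3526542604416695j)
top [393 233   6   7  36] [395.5 235.8] [(np.float64(0.1146), np.float64(0.762)), (np.float64(0.1061), np.float64(0.703))]
top [361 241   8   7  43] [364.4 243.9] [(np.float64(0.0791), np.float64(0.076)), (np.float64(0.0771), np.float64(-0.006))]
top [382 248   5   6  25] [383.9 250.6] [(np.float64(0.1148), np.float64(0.387)), (np.float64(0.1088), np.float64(0.326))]
top [365 258   5   5  13] [367. 260.] [(np.float64(0.1148), np.float64(0.001)), (np.float64(0.1113), np.float64(-0.054))]
top [347 261   3   3   6] [348.2 262.2] [(np.float64(0.1145), np.float64(-0.374)), (np.float64(0.113), np.float64(-0.416))]
scene [214 202  10  16  54] [218.5 209.3] [(np.float64(0.1076), np.float64(-0.286)), (np.float64(0.0777), np.float64(-0.022))]
scene [203 219   6   4  20] [205.5 220.5] [(np.float64(0.1151), np.float64(-0.006)), (np.float64(0.0921), np.float64(0.279))]
scene [195 239   8   6  30] [198.5 241.4] [(np.float64(0.1151), np.float64(0.377)), (np.float64(0.1038), np.float64(0.673))]
scene [197 259   9   9  30] [200.7 263. ] [(np.float64(0.1154), np.float64(0.755)), (np.float64(0.1152), np.float64(1.022))]
```

View pics/s7.png

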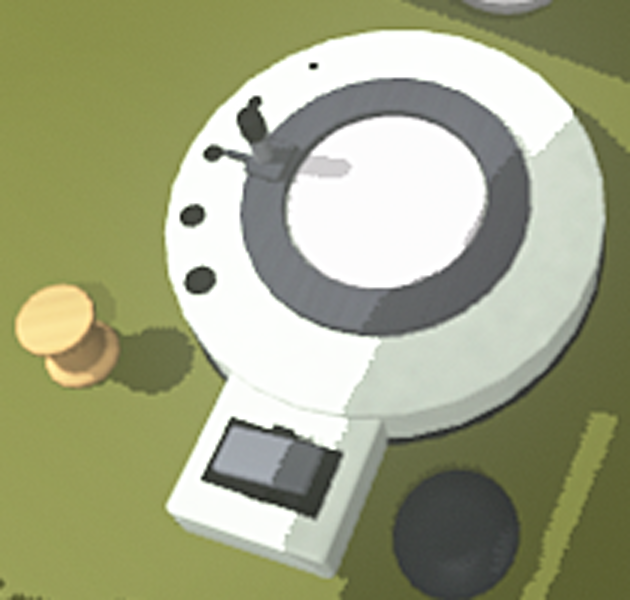

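View pics/top7.png

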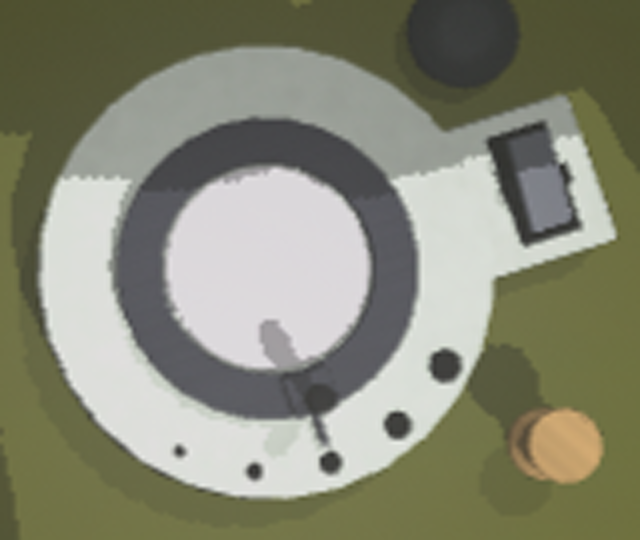

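Run:
```python
from h import *
from station import ctrl, optics
f=(.53377,-.01347,.3342)
x0,y0,x1,y1=195,300,255,350
for n,(x0,y0,x1,y1) in {"scene":(195,300,255,350),"top":(400,170,445,212)}.items():
    c=optics.get_calibration(n); out=[]
    ims=[cv2.imread(f"pics/{n}0.png"),optics.camera(n)[:,:,::-1]]
    for i in ims:
        for q,col in((-.28,(0,0,255)),(.28,(0,255,0))):
            k=6; cr=cv2.resize(i[y0:y1,x0:x1],None,fx=k,fy=k,interpolation=cv2.INTER_NEAREST)
            pts=[]
            for a,b in((-.028,-.0125),(.028,-.0125),(.028,.0125),(-.028,.0125)):
                # upper face 4 mm above pivot; q>0 -> -x end down
                X=a*np.cos(q)-.004*np.sin(q)*1 if 0 else a*np.cos(q)+.004*(-np.sin(q)); Z=.053+.004*np.cos(q)+a*np.sin(q)
                u,v=proj(c,[*toW(f,X,-.163+b),Z]); pts.append([(u+.5-x0)*k,(v+.5-y0)*k])
            cv2.polylines(cr,[np.array(pts,np.int32)],True,col,1); out.append(cr)
    cv2.imwrite(f"pics/cmp_{n}.png",np.vstack([np.hstack(out[:2]),np.hstack(out[2:])]))
```

```text
(no output)
```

View pics/cmp_scene.png

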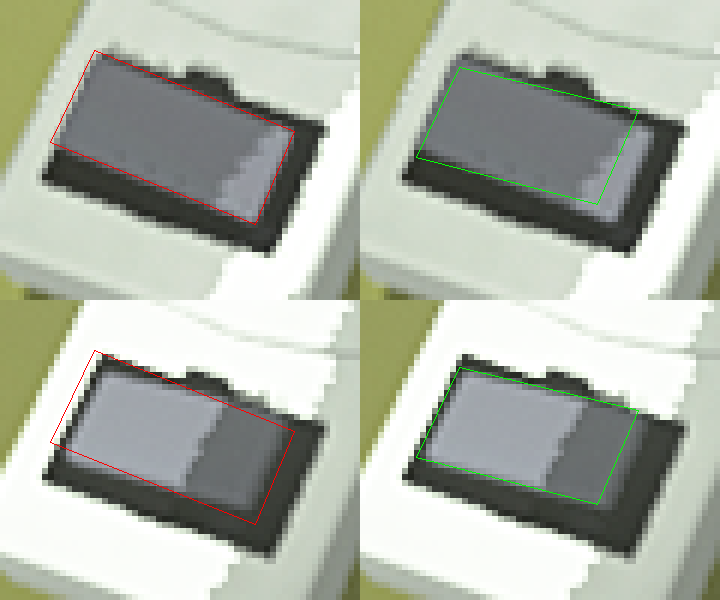

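View pics/cmp_top.png

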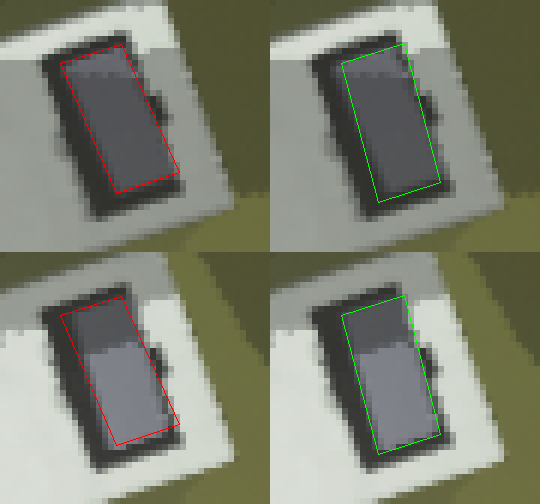

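In both views the paddle now matches the "on" outline as well as it matched the "off" outline at the start. The dots haven't moved, and the pointer is still on the middle dot. Handing in.

```bash
python3 -c "
from station import ctrl
print(ctrl.get_state()['time_s'],ctrl.job_done())"
```

```text
the job is handed in; nothing more can be done
10.675 None
```

I pushed the lever around with the closed fingers until the pointer was at the middle dot. I then pressed the raised end of the rocker down to its stop, drew the arm clear and handed in at 10.7 s.

- **Ring:** after the rocker press, the top view puts it at about -0.006 rad. The scene view gave about -0.02, where it had read about 0.001 before the press; shading on the grip may explain the change. Both are inside the 0.055 limit.
- **Rocker:** the stop was felt at 8.5 N with the fingertips about 50 mm above the table. Afterwards the paddle fitted the "on" (+0.28) outline in both views, apart from the same offset of 1–2 pixels seen with the "off" outline at the start. I did not measure its angle directly.
- **Light stage and bystanders:** the dots stayed within half a pixel of where they started. The spool and pebble stand where they were. The bowl was only partly in the last pictures, but the arm never came down near it.

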